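Nest the small canister and twist the big cover shut around it

ROBOT

A 6-joint arm with a two-finger parallel gripper is mounted at the origin on a cart in front of the work surface, level with it; the furniture and walls round the work are solid. World frame = base frame: x ahead of the robot, y to its left, z up, the work surface at z = 0. Lengths are in mm, angles in degrees, forces in N, time in s.
With the tool pointing down it reaches from about 300 to 850 mm from the base axis. Payload 5.4 kg.
Tool frame: the origin (TCP) lies midway between the tips of the shut fingers; the grasp point (between the pads) lies 19 mm behind it; z points along the fingers, y is the line along which they close (so a half turn about z gives the same grasp; the last joint's range is limited). The gripper opens to 85 mm and grips with 20 to 120 N. Pads are 22 mm wide; open, the fingers measure 114 mm over their backs; the gripper's body (76 mm by 85 mm) begins 54 mm behind the grasp point. The pads swing forward as they close: fully open they stand 13 mm farther back than shut.
Start: joints at [61.129, 9.076, 91.501, -0, 79.423, -12.038], TCP at [166.525, 550.341, 231.299] pointing down, gripper open.
Joint ranges: [-166.64, 166.64], [-54.1, 131.32], [10.49, 154.53], [-73.88, 253.88], [9.74, 151.15], [-171.62, 171.62]. Speed limits (degrees/s): [147.25, 147.25, 180, 180, 180, 180].

INTERFACE

Orientations are given as [roll, pitch, yaw] about the fixed x, y, z axes, in that order (R = Rz(yaw) Ry(pitch) Rx(roll)).
In Python, from plant import env, vision gives the robot as it stands.
- The arm moves only by the tool drive_tool, never from a script. Its argument "deltas" is a list of rows, each an object with "linear": the shift along the tool's x, y, z scaled (see below), a list of three; "turn": the turn, a rotation vector about the tool's x, y, z scaled (see below), a list of three; "gripper": the opening, from 0 (shut) to 1 (fully open). In form: [{"linear": [dx, dy, dz], "turn": [wx, wy, wz], "gripper": gripper}, ...]. A call has 1 to 20 rows; each row shifts and turns the commanded pose from where the row before left it, along the tool's axes as they then stand; what a row does not reach is not made up. The controller multiplies each number of a shift by 1000 mm and each number of a turn by 45 degrees. A row lasts 1/12 s, in which the tool goes at most 41.7 mm and 7.16 degrees, less where a joint would pass 70% of its speed; a pose out of reach is approached as far as the arm can. A call with a number of a shift or a turn outside -1 to 1 is refused whole. A call with a gripper value outside its range is refused whole. The fingers move at their own pace and stop on an object; "squeeze" is the grip in N (left out, the last holds). Time passes only in rows, so rows that do not move let the fingers close. It gives the time, the measured TCP pose, the force, the opening and the grip force at its end, in the units of the state.
- env.sense(): the state, without advancing time (a new reading comes with each control period).
- vision.grab_frame(name): name is "scene" or "top" or "wrist"; returns (picture, depth): 420x560x3 uint8, red, green, blue; 420x560 float32, mm along the optical axis (not along the pixel's ray), 0 where there is no reading.
- vision.camera_model(name): a dict with "fx", "fy", "cx", "cy" (pixels), "origin" and "orientation" of the camera in the world. Camera axes: x right, y up, looking along -z (the intrinsics and any distortion apply to the point x, -y, -z); pixel columns grow to the right and rows downward; lengths in mm; the calibration is good to about 2 mm. A picture is of the moment at which its call begins: read the wrist's pose just before it. camera_model takes no time and is no camera call; for the wrist camera it gives the pose at the moment of the call.
- env.sign_off(): hands the job in; it is judged then, once.
The state is a dict: "clock": time; "joint_pos": joint angles; "joint_vel": joint speeds; "tau": joint torques, N m; "tool_pos": TCP position; "orientation": TCP orientation; "wrist_force": force on the tool from outside, world axes, zero at the start; "ft_torque": the same for the moment, N m; "opening": opening from 0.0 (shut) to 1.0 (fully open); "grip_force": force on a finger pad.
Only numpy, scipy, OpenCV 4.12 (cv2) and the standard library are available. Lean on these libraries where they do the work, as an engineer would, in place of code of your own. Each camera call takes 0.05 s, during which the arm holds its last target. There are 200 camera calls.

TASK

Put the store canister together: first set the small closed metal canister upright in the collar of the fixed wooden base. Then stand the big eight-sided wooden cover, which lies on its side, upright on the worktop with its handle on top and let go of it; after that take it again from above, lower it over the small canister onto the base with its two ears between the claws, and turn it clockwise (seen from above) until both ears are fully home under the claws. Leave the other things on the worktop where they are.

Things in the scene. Friction and masses are not known exactly. Their poses are not given: they have to be found in the camera images.
- base: Base of the store canister, stuck fast to the worktop: wooden disc 124 mm across on a black rubber foot. Origin: centre of its underside, z up; the disc's top is 10 mm above it. Two steel claws stand on it at +x and -x. The cover is home when its x axis lies along the base's x axis, either way round; its ears enter the claws turning clockwise seen from above.
- base_collar (a point): Centre of the rim of the base's round steel collar, on the base's axis, 32 mm above its underside. The collar rises 22 mm from the disc and is open at the top: 55 mm outside (52 at the rim), 46 mm inside at the rim; its floor is level with the disc's top.
- base_claw (a point): The claw at the base's +x: middle under its overhang, 42 mm from the axis, 10 mm above the disc. Each claw is 28 mm wide along y; its overhang spans 37 to 55 mm from the axis, underside 10 mm and top 15 mm above the disc; its upright stands 49 to 55 mm out. An end stop closes its clockwise end; the other end is open. The claw at -x is the same, turned by half a turn.
- cover: The big cover: eight-sided hollow wooden shell, 66 mm over the flats, 98 mm long, wall 3.5 mm, inside 59 mm over the flats and 92 mm deep, 220 g. Origin: on its axis, 60 mm from the open mouth; z runs from the mouth to the closed end. It starts lying on one flat, axis 33 mm above the worktop, its x axis level, so that the flats facing +x and -x are upright. Same after half a turn about z.
- cover_ear (a point): Middle of the steel ear at the cover's +x, at the mouth; the other is at -x. The ears stick out to 46 mm from the axis, each 20 mm wide (along y), 7 mm thick (0 to 7 mm from the mouth).
- cover_handle (a point): Middle of the wooden handle bar on the cover's closed end, 112 mm from the mouth on the axis. The bar is 50 mm long along the cover's x, 18 mm thick along y, 28 mm high (98 to 126 mm from the mouth).
- canister: The small closed round canister, plain steel, 41 mm across, 80 mm high, 140 g, standing on the worktop. Origin: centre of its underside, z up.
- cup: White espresso cup with a handle, 59x83x55 mm, a bystander. Origin: centre of its underside.
- jam_jar: Glass jam jar with a white lid, 64 mm across, 87 mm high, a bystander. Origin: centre of its underside.
Mind the look-alikes: they are no part of the job. Leave any green, orange or red look-alike of the canister alone.

How it is judged (in metres and radians):
On the way, in this order (a step that is already met when the one before it is completed fails the run):
1. the small canister stands in the collar of the base, down on its floor, and is let go (z of canister in the frame of base between 0.007 and 0.0135 m and horizontal distance between canister and base below 0.006 m and angle between canister's own z axis and vertical below 0.12 rad and contact force between the fingers and canister below 0.1 N), for 0.2 s.
2. the cover stands upright on the worktop, handle on top, beside the base, and is let go (angle between cover's own z axis and vertical below 0.1 rad and height (world z) of cover below 0.066 m and height (world z) of cover_handle above 0.1 m and horizontal distance between cover and base above 0.1 m and contact force between the fingers and cover below 0.1 N), for 0.2 s.
3. the cover is down on the base over the small canister, its ears still outside the claws (z of canister in the frame of base between 0.007 and 0.0135 m and horizontal distance between canister and base below 0.006 m and angle between canister's own z axis and vertical below 0.12 rad and z of cover in the frame of base between 0.067 and 0.0735 m and horizontal distance between cover and base below 0.005 m and angle between cover's own z axis and vertical below 0.08 rad and z of cover_handle in the frame of base above 0.1 m and angle between the x axis of cover and the x axis of base, either way round above 0.4 rad), for 0.05 s.
At the end, for the whole second after the job is handed in: The small canister stands upright in the base, within 3.5 mm of its floor and 6 mm of the middle; the cover is over it, upright, within 3.5 mm of the base's top and 5 mm of the middle, its ears within 0.17 rad of the claws' line, at rest and let go (z of canister in the frame of base between 0.007 and 0.0135 m and horizontal distance between canister and base below 0.006 m and angle between canister's own z axis and vertical below 0.12 rad and z of cover in the frame of base between 0.067 and 0.0735 m and horizontal distance between cover and base below 0.005 m and angle between cover's own z axis and vertical below 0.08 rad and z of cover_handle in the frame of base above 0.1 m and angle between the x axis of cover and the x axis of base, either way round below 0.17 rad and linear speed of cover below 0.02 m/s and angular speed of cover below 0.1 rad/s); the robot touches nothing.
It fails at once if the espresso cup is pushed more than 30 mm from its place (distance of cup from where it was at the start of the episode above 0.03 m).
It fails at once if the jam jar is pushed more than 30 mm from its place (distance of jam_jar from where it was at the start of the episode above 0.03 m).
It also fails if it takes over 70 s, if anything falls off the work surface, if the arm or the gripper's body presses on something with over 40 N, if the wrist force passes 120 N, or if a joint passes its speed limit or range.

## Working session

There is one attempt and no reset: what is moved stays moved. The work goes in short steps, Python scripts to look and compute and a tool call to move; the robot and the scene stay as the last step left them, time stands still between calls to the robot, and variables do not carry over. Pictures are saved under pics/ and viewed, at most 10 in all, crops included, and the job is handed in when it is done.

Besides the shell and the picture viewer there is one more tool, called after "Request:" as name([rows], argument=value, ...), one row to a line, values as JSON. drive_tool: Moves the arm, as the interface text tells. Shifts and turns lie within -1 to 1; 1 stands for 1000 mm of shift or 45 degrees of turn. Its arguments: {"type":"object","properties":{"deltas":{"type":"array"},"squeeze":{"type":"number"}},"required":["deltas"]}

```bash
mkdir -p pics; ls
cat > h.py <<'E'
import numpy as np, cv2
from scipy.spatial.transform import Rotation as R
from plant import env, vision
def grab(n,f=None):
    m=vision.camera_model(n); p,d=vision.grab_frame(n)
    if f: cv2.imwrite('pics/'+f+'.png',p[:,:,::-1])
    np.savez('pics/'+(f or n),p=p,d=d,o=m['origin'],r=m['orientation'],k=[m['fx'],m['fy'],m['cx'],m['cy']])
    return p,d,m
def cloud(f):
    z=np.load('pics/'+f+'.npz'); d=z['d']; fx,fy,cx,cy=z['k']
    v,u=np.mgrid[:d.shape[0],:d.shape[1]]
    P=np.stack([(u-cx)/fx*d,-(v-cy)/fy*d,-d],-1)
    r=z['r']; M=R.from_euler('xyz',r,degrees=True) if np.size(r)==3 else R.from_matrix(r)
    W=M.apply(P.reshape(-1,3)).reshape(P.shape)+z['o']; W[d==0]=np.nan
    return W,z['p']
E
python3 - <<'E'
from h import *
for n in('scene','top'):
    p,d,m=grab(n,n+'0'); print(n,m)
s=env.sense(); print(s)
for n in('scene0','top0'):
    W,_=cloud(n); print(np.nanmin(W,(0,1)),np.nanmax(W,(0,1)), W[210,280])
E
```

```text
pics
scene {'fx': 538.6922284479429, 'fy': 538.6922284479429, 'cx': 265.29940860221893, 'cy': 199.7157974340975, 'origin': array([ -160.00568755, -1274.49350786,   716.00578878]), 'orientation': array([ 59.3163573 ,  -0.75019764, -34.90470936])}
top {'fx': 384.0964896116174, 'fy': 384.0964896116174, 'cx': 284.5664042545122, 'cy': 214.3884857679022, 'origin': array([ 394.04787213, -382.18792658, 1025.64109652]), 'orientation': array([  5.93688259,   0.2511954 , -89.45562624])}
{'clock': 0.1, 'joint_pos': array([ 6.11288187e+01,  9.11031054e+00,  9.15649648e+01,  4.09607653e-04,
        7.94247519e+01, -1.20366243e+01]), 'joint_vel': array([-0.01623921, -0.046536  , -0.16794638,  0.06972096, -0.06892637,
        0.05378512]), 'tau': array([-2.63930087e-04, -3.96998763e+01, -3.32336104e+01, -4.04923549e-04,
        4.25617633e-03,  3.01170182e-06]), 'tool_pos': array([166.26053808, 549.86466969, 230.40284958]), 'orientation': array([-1.79902256e+02, -2.12530353e-02,  1.63165349e+02]), 'wrist_force': array([ 1.31581424,  0.28365824, -0.34954615]), 'ft_torque': array([ 0.02490076, -0.02399638, -0.04296896]), 'grip_force': 0.0, 'opening': 1.0001181171662565}
[ -199.82906355 -1065.82099366  -920.34432387] [2421.13778895 2072.27449381  523.29993098] [ 531.3127406  -363.94508695    8.89900771]
[ -406.61826938 -1702.49552038  -922.0716337 ] [1116.24011009 1069.93315382  476.29261561] [ 511.79745606 -364.38335563    5.28036058]
```

View pics/scene0.png

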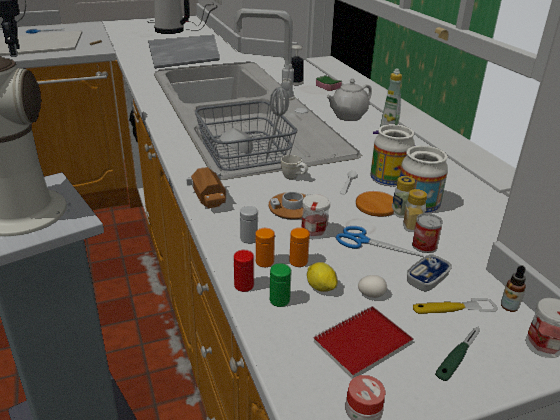

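View pics/top0.png

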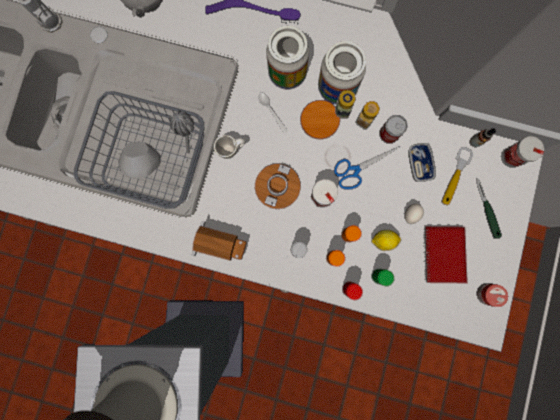

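Candidates for the canister (top view): plain steel (300,246), orange (352,233) and (336,258), red (354,291), green (385,277). I choose the steel one at (300,246), seen at (248,225) in the scene view. The base with its collar is at (278,186), not the plain orange disc at (320,119). The cover lies at (219,243), the jam jar is at (325,192) and the cup at (228,146). Next I'll check this with a close crop and depth.

Run:
```python
from h import *
a=cv2.imread('pics/top0.png')[150:270,185:345]; b=cv2.imread('pics/scene0.png')[150:270,180:340]
cv2.imwrite('pics/crop.png',np.vstack([cv2.resize(x,None,fx=2.5*1.0,fy=2.5,interpolation=cv2.INTER_CUBIC) for x in(a,b)]))
for f in('top0','scene0'):
    W,p=cloud(f); Q=W.reshape(-1,3)
    print(f)
    # heights over the bench near things
    if f=='top0':
        px={'base':(278,186),'can':(300,246),'cover':(219,243),'jar':(325,192),'cup':(228,146),'bench':(250,215),'bench2':(290,215),'redlid':(320,165)}
    else: px={'base':(291,203),'can':(249,212),'cover':(207,185),'jar':(315,205),'cup':(291,165),'bench':(240,190),'bench2':(270,225)}
    for k,(u,v) in px.items(): print(k,np.round(np.nanmedian(W[v-2:v+3,u-2:u+3],(0,1)),1))
```

```text
top0
base [ 576.1 -358.4   11. ]
can [ 414.7 -415.7   80.5]
cover [ 420.6 -214.4   66.6]
jar [ 548.1 -476.5   87.3]
cup [ 684.5 -221.6   10.8]
bench [ 498.  -283.9    0.9]
bench2 [ 4.992e+02 -3.913e+02 -1.000e-01]
redlid [ 636.3 -471.7    0.8]
scene0
base [ 555.3 -376.1   27.1]
can [ 399.6 -424.3   79.7]
cover [ 396.1 -239.3   63.7]
jar [ 533.7 -490.7   87.8]
cup [ 655.5 -243.5   47.3]
bench [ 510.4 -210.5    0. ]
bench2 [ 480.3 -394.9    0. ]
```

View pics/crop.png

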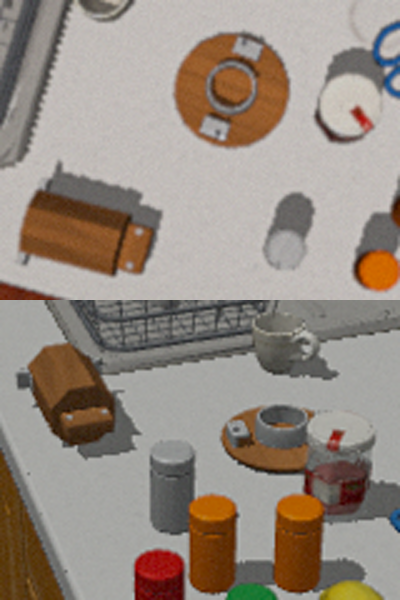

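The crop confirms it: plain steel canister, base with collar and two claws, and the cover lying with its mouth toward +y and the handle bar toward -y. Now I'll fit positions from both views.

```bash
cat >> h.py <<'E'
from scipy.optimize import least_squares
def circ(P,r=None):
    f=lambda q: np.hypot(P[:,0]-q[0],P[:,1]-q[1])-(q[2] if r is None else r)
    s=least_squares(f,[*P[:,:2].mean(0),r or 20],loss='soft_l1',f_scale=1); return s.x.round(1)
def sel(f,c,rad,z0,z1):
    W,p=cloud(f); Q=W.reshape(-1,3); k=(np.hypot(Q[:,0]-c[0],Q[:,1]-c[1])<rad)&(Q[:,2]>z0)&(Q[:,2]<z1)
    return Q[k]
E
python3 - <<'E'
from h import *
for f in('top0','scene0'):
    T=sel(f,(415,-417),40,76,85); print(f,'can top',len(T),T.mean(0).round(1),(T.min(0)+T.max(0)).round(1)/2, np.ptp(T,0).round(1))
    S=sel(f,(415,-417),40,10,74); print(' can side fit r20.5',circ(S,20.5))
    C=sel(f,(575,-360),34,27,36); print(' collar rim',len(C),C[:,2].mean().round(1),circ(C), circ(C,24.5))
    D=sel(f,(575,-360),75,6,13); print(' disc bbox',((D.min(0)+D.max(0))/2).round(1),np.ptp(D,0).round(1))
    for a in range(1):
        L=sel(f,(575,-360),62,20,28); L=L[np.hypot(L[:,0]-575,L[:,1]+360)>33]
        c=circ(C)[:2]; side=(L[:,:2]-c)@np.array([1,-.3])>0
        print(' claws',[ (len(L[k]),L[k].mean(0).round(1)) for k in(side,~side)])
    K=sel(f,(415,-215),90,20,75); H=K[(K[:,2]>58)]
    print(' cover top',len(H),H.mean(0).round(1),'handle z:')
    (cx,cy),(w,h),an=cv2.minAreaRect(H[:,:2].astype('float32')); print('  rect',cx,cy,w,h,an)
    J=sel(f,(548,-478),45,82,95); print(' jar',circ(J), 'cup',sel(f,(675,-228),60,20,60).mean(0).round(1))
    k=K[(K[:,1]<-255)]; print(' handle pts',len(k),k.mean(0).round(1),cv2.minAreaRect(k[:,:2].astype('float32')) if len(k)>3 else '')
E
```

```text
top0 can top 206 [ 406.6 -412.3   80.5] [ 407.4  -412.15   80.4 ] [39.3 36.9  8.5]
 can side fit r20.5 [ 407.2 -412.9   20.5]
 collar rim 86 31.8 [ 576.2 -356.    24.9] [ 576.2 -356.    24.5]
 disc bbox [ 575.3 -361.1    9.5] [122.1 129.2   6.9]
 claws [(64, array([ 618.8, -373.3,   25.5])), (66, array([ 534.1, -338.8,   25.2]))]
 cover top 701 [ 422.2 -199.    65.1] handle z:
  rect 422.3758850097656 -198.7025909423828 99.25362396240234 47.98365020751953 74.36116790771484
 jar [ 549.  -475.4   22.4] cup [ 678.6 -226.4   43.7]
 handle pts 153 [ 407.9 -265.    41.7] ((406.5216979980469, -266.8902893066406), (22.360551834106445, 50.95921325683594), 89.68072509765625)
scene0 can top 147 [ 402.9 -417.5   79.3] [ 404.   -415.85   79.45] [41.1 40.6  6.9]
 can side fit r20.5 [ 405.4 -413.3   20.5]
 collar rim 102 30.3 [ 573.5 -359.    25. ] [ 573.5 -359.1   24.5]
 disc bbox [ 570.6 -354.6    9.6] [120.9 123.1   6.8]
 claws [(7, array([ 616.4, -359.7,   25.3])), (53, array([ 530.3, -342.7,   24.3]))]
 cover top 341 [ 416.4 -204.9   64.2] handle z:
  rect 418.5821533203125 -201.80250549316406 106.17601013183594 45.249046325683594 74.90750885009766
 jar [ 544.7 -480.8   23.9] cup [ 669.5 -231.9   41.6]
 handle pts 193 [ 403.  -269.6   37.7] ((407.12255859375, -268.8727111816406), (62.390472412109375, 26.87742805480957), 0.36510127782821655)
```

Request:
drive_tool([
  {"linear":[-0.0295,-0.0272,-0.0053],"turn":[0,0,0],"gripper":1},
  {"linear":[-0.0295,-0.0272,-0.0053],"turn":[0,0,0],"gripper":1},
  {"linear":[-0.0295,-0.0272,-0.0053],"turn":[0,0,0],"gripper":1},
  {"linear":[-0.0295,-0.0272,-0.0053],"turn":[0,0,0],"gripper":1},
  {"linear":[-0.0295,-0.0272,-0.0053],"turn":[0,0,0],"gripper":1},
  {"linear":[-0.0295,-0.0272,-0.0053],"turn":[0,0,0],"gripper":1},
  {"linear":[-0.0295,-0.0272,-0.0053],"turn":[0,0,0],"gripper":1},
  {"linear":[-0.0295,-0.0272,-0.0053],"turn":[0,0,0],"gripper":1},
  {"linear":[-0.0295,-0.0272,-0.0053],"turn":[0,0,0],"gripper":1},
  {"linear":[-0.0295,-0.0272,-0.0053],"turn":[0,0,0],"gripper":1},
  {"linear":[-0.0295,-0.0272,-0.0053],"turn":[0,0,0],"gripper":1},
  {"linear":[-0.0295,-0.0272,-0.0053],"turn":[0,0,0],"gripper":1},
  {"linear":[-0.0295,-0.0272,-0.0053],"turn":[0,0,0],"gripper":1},
  {"linear":[0,0,0],"turn":[0,0,0.15],"gripper":1},
  {"linear":[0,0,0],"turn":[0,0,0.15],"gripper":1},
  {"linear":[0,0,0],"turn":[0,0,0.15],"gripper":1},
  {"linear":[0,0,0],"turn":[0,0,0.15],"gripper":1},
  {"linear":[0,0,0],"turn":[0,0,0.15],"gripper":1},
  {"linear":[0,0,0],"turn":[0,0,0.15],"gripper":1},
  {"linear":[0,0,0],"turn":[0,0,0.15],"gripper":1},
])

```text
clock: 1.77
tool_pos: [430.9, 100.8, 299.7]
orientation: [-180.0, -0.0, 115.6]
wrist_force: [0.3, -0.3, 0.2]
opening: 1.001
grip_force: 0.0
```

```bash
cat >> h.py <<'E'
def st():
    s=env.sense(); M=R.from_euler('xyz',s['orientation'],degrees=True).as_matrix()
    print('t',s['clock'],'pos',s['tool_pos'].round(1),'rpy',s['orientation'].round(2),'open',round(s['opening'],3),'grip',round(s['grip_force'],1),'F',s['wrist_force'].round(1),'q',s['joint_pos'].round(0)); return s,M
def go(tgt,n=None,step=41):
    "tool-frame shift to a world TCP target, per row"
    s,M=st(); d=M.T@(np.array(tgt)-s['tool_pos']); n=n or int(np.ceil(np.linalg.norm(d)/step)); print('go',tgt,n,'rows of',(d/n/1000).round(4)); return M
E
python3 - <<'E'
from h import *
s,M=st(); m=vision.camera_model('wrist')
C=R.from_euler('xyz',m['orientation'],degrees=True).as_matrix()
print('cam in tool',(M.T@(m['origin']-s['tool_pos'])).round(1),(M.T@C).round(2),m['fx'])
go((440,-370,300))
E
```

```text
t 1.7667 pos [430.9 100.8 299.7] rpy [-1.7995e+02 -3.0000e-02  1.1558e+02] open 1.001 grip 0.0 F [ 0.3 -0.3  0.2] q [ -3. -14. 106.   0.  88. -28.]
cam in tool [  79.6   -0.5 -141.5] [[-0.    0.95  0.31]
 [ 1.    0.    0.  ]
 [ 0.    0.31 -0.95]] 358.2018983296542
t 1.7667 pos [430.9 100.8 299.7] rpy [-1.7995e+02 -3.0000e-02  1.1558e+02] open 1.001 grip 0.0 F [ 0.3 -0.3  0.2] q [ -3. -14. 106.   0.  88. -28.]
go (440, -370, 300) 12 rows of [-0.0357 -0.0163 -0.    ]
```

Request:
drive_tool([
  {"linear":[-0.0357,-0.0163,0],"turn":[0,0,0],"gripper":1},
  {"linear":[-0.0357,-0.0163,0],"turn":[0,0,0],"gripper":1},
  {"linear":[-0.0357,-0.0163,0],"turn":[0,0,0],"gripper":1},
  {"linear":[-0.0357,-0.0163,0],"turn":[0,0,0],"gripper":1},
  {"linear":[-0.0357,-0.0163,0],"turn":[0,0,0],"gripper":1},
  {"linear":[-0.0357,-0.0163,0],"turn":[0,0,0],"gripper":1},
  {"linear":[-0.0357,-0.0163,0],"turn":[0,0,0],"gripper":1},
  {"linear":[-0.0357,-0.0163,0],"turn":[0,0,0],"gripper":1},
  {"linear":[-0.0357,-0.0163,0],"turn":[0,0,0],"gripper":1},
  {"linear":[-0.0357,-0.0163,0],"turn":[0,0,0],"gripper":1},
  {"linear":[-0.0357,-0.0163,0],"turn":[0,0,0],"gripper":1},
  {"linear":[-0.0357,-0.0163,0],"turn":[0,0,0],"gripper":1},
  {"linear":[0,0,0],"turn":[0,0,0],"gripper":1},
])

```text
clock: 2.85
tool_pos: [440.9, -375.7, 298.1]
orientation: [-179.9, -0.0, 115.6]
wrist_force: [-0.4, 0.5, -0.2]
opening: 1.003
grip_force: 0.0
```

```bash
cat >> h.py <<'E'
def meas(f):
    for nm,c,r,z0,z1 in(('cantop',(406,-413),40,74,87),('canside',(406,-413),40,10,74)):
        T=sel(f,c,r,z0,z1)
        if len(T)>10: print(nm,len(T),T[:,2].mean().round(1),'bbox',((T.min(0)+T.max(0))/2).round(1),circ(T,20.5) if nm=='canside' else '')
    C=sel(f,(575,-358),34,27,37); print('collar',len(C),C[:,2].mean().round(1),circ(C),circ(C,24.5)); c=circ(C,24.5)[:2]
    D=sel(f,(575,-358),75,6,13); print('disc',((D.min(0)+D.max(0))/2).round(1))
    L=sel(f,c,62,20,29); L=L[np.hypot(*(L[:,:2]-c).T)>33]; k=(L[:,:2]-c)@np.array([.93,-.37])>0
    a,b=L[k][:,:2].mean(0),L[~k][:,:2].mean(0); print('claws',k.sum(),a.round(1),(~k).sum(),b.round(1),'mid',((a+b)/2).round(1),'ang',np.degrees(np.arctan2(*(a-b)[::-1])).round(1))
    H=sel(f,(418,-205),75,62,70); 
    if len(H)>20: print('cover top',len(H),H[:,2].mean().round(1),cv2.minAreaRect(H[:,:2].astype('float32')))
E
python3 - <<'E'
from h import *
st(); grab('wrist','w1'); meas('w1')
E
```

```text
t 2.85 pos [ 440.9 -375.7  298.1] rpy [-1.7987e+02 -4.0000e-02  1.1561e+02] open 1.003 grip 0.0 F [-0.4  0.5 -0.2] q [-52.   8.  86.  -0.  87. -78.]
cantop 1136 78.3 bbox [ 404.2 -412.3   77.6] 
canside 403 43.8 bbox [ 404.  -400.6   42. ] [ 404.2 -412.8   20.5]
collar 397 30.1 [ 573.2 -356.1   24.7] [ 573.2 -356.1   24.5]
disc [ 573.8 -356.1    9.5]
claws 324 [ 615.7 -372.7] 366 [ 530.5 -339. ] mid [ 573.1 -355.9] ang -21.6
cover top 2054 64.6 ((415.1724548339844, -215.8804931640625), (62.87586975097656, 35.28568649291992), 75.6478271484375)
```

View pics/w1.png

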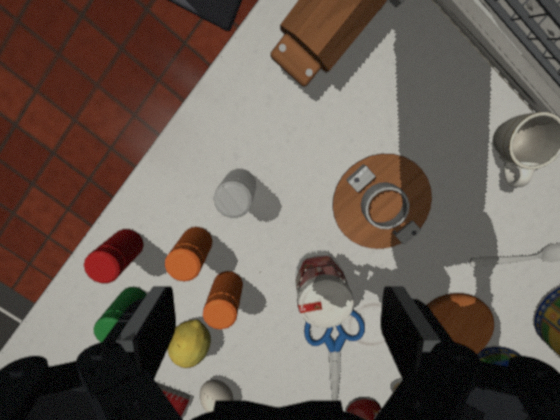

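Steel canister at (235,195), collar at (386,207), jar at (325,290). The arm has arrived a little past target. Now I'll turn to the grasp yaw and take a second view.

Request:
drive_tool([
  {"linear":[0,0,0],"turn":[0,0,0.143],"gripper":1},
  {"linear":[0,0,0],"turn":[0,0,0.143],"gripper":1},
  {"linear":[0,0,0],"turn":[0,0,0.143],"gripper":1},
  {"linear":[0,0,0],"turn":[0,0,0.143],"gripper":1},
  {"linear":[0,0,0],"turn":[0,0,0.143],"gripper":1},
  {"linear":[0,0,0],"turn":[0,0,0.143],"gripper":1},
  {"linear":[0,0,0],"turn":[0,0,0.143],"gripper":1},
  {"linear":[0,0,0],"turn":[0,0,0],"gripper":1},
])

```text
clock: 3.57
tool_pos: [442.6, -368.7, 300.1]
orientation: [-180.0, -0.0, 70.8]
wrist_force: [0.3, 0.6, -0.0]
opening: 0.999
grip_force: 0.0
```

Run:
```python
from h import *
st(); grab('wrist','w2'); meas('w2')
go((404.5,-412.5,120)); go((404.5,-412.5,42))
```

```text
t 3.5667 pos [ 442.6 -368.7  300.1] rpy [-1.7998e+02 -3.0000e-02  7.0780e+01] open 0.999 grip 0.0 F [ 0.3  0.6 -0. ] q [-52.   7.  86.   0.  87. -33.]
cantop 1035 78.3 bbox [ 404.5 -411.6   77.5] 
canside 477 44.4 bbox [ 405.9 -402.3   42.2] [ 404.4 -412.4   20.5]
collar 462 30.2 [ 573.8 -355.8   24.7] [ 573.8 -355.8   24.5]
disc [ 574.1 -355.9    9.5]
claws 423 [ 616.4 -372.4] 411 [ 531.3 -338.7] mid [ 573.8 -355.5] ang -21.6
cover top 2593 64.5 ((416.03887939453125, -214.0888214111328), (66.12735748291016, 36.434593200683594), 74.07991027832031)
t 3.6167 pos [ 442.6 -368.9  300.1] rpy [-1.7998e+02 -3.0000e-02  7.1060e+01] open 0.998 grip 0.0 F [ 0.1  0.4 -0.2] q [-52.   7.  86.   0.  87. -33.]
go (404.5, -412.5, 120) 5 rows of [-0.0107 -0.0044  0.036 ]
t 3.6167 pos [ 442.6 -368.9  300.1] rpy [-1.7998e+02 -3.0000e-02  7.1060e+01] open 0.998 grip 0.0 F [ 0.1  0.4 -0.2] q [-52.   7.  86.   0.  87. -33.]
go (404.5, -412.5, 42) 7 rows of [-0.0077 -0.0031  0.0369]
```

Request:
drive_tool([
  {"linear":[-0.0107,-0.0044,0.036],"turn":[0,0,0],"gripper":1},
  {"linear":[-0.0107,-0.0044,0.036],"turn":[0,0,0],"gripper":1},
  {"linear":[-0.0107,-0.0044,0.036],"turn":[0,0,0],"gripper":1},
  {"linear":[-0.0107,-0.0044,0.036],"turn":[0,0,0],"gripper":1},
  {"linear":[-0.0107,-0.0044,0.036],"turn":[0,0,0],"gripper":1},
  {"linear":[0,0,0.026],"turn":[0,0,0],"gripper":1},
  {"linear":[0,0,0.026],"turn":[0,0,0],"gripper":1},
  {"linear":[0,0,0.026],"turn":[0,0,0],"gripper":1},
  {"linear":[0,0,0],"turn":[0,0,0],"gripper":1},
  {"linear":[0,0,0],"turn":[0,0,0],"gripper":0},
  {"linear":[0,0,0],"turn":[0,0,0],"gripper":0},
  {"linear":[0,0,0],"turn":[0,0,0],"gripper":0},
  {"linear":[0,0,0],"turn":[0,0,0],"gripper":0},
  {"linear":[0,0,0],"turn":[0,0,0],"gripper":0},
  {"linear":[0,0,0],"turn":[0,0,0],"gripper":0},
  {"linear":[0,0,0],"turn":[0,0,0],"gripper":0},
], squeeze=40)

```text
clock: 4.95
tool_pos: [405.1, -414.6, 44.6]
orientation: [179.8, 0.1, 70.9]
wrist_force: [-0.4, 1.0, 7.1]
opening: 0.465
grip_force: 40.2
```

Run:
```python
from h import *
s,M=st()
```

```text
t 4.95 pos [ 405.1 -414.6   44.6] rpy [1.7984e+02 1.3000e-01 7.0900e+01] open 0.465 grip 40.2 F [-0.4  1.   7.1] q [-58.  22.  99.  -0.  59. -38.]
```

Request:
drive_tool([
  {"linear":[0,0,-0.02],"turn":[0,0,0],"gripper":0},
  {"linear":[0,0,-0.02],"turn":[0,0,0],"gripper":0},
  {"linear":[0,0,-0.02],"turn":[0,0,0],"gripper":0},
  {"linear":[0.0218,0.028,0],"turn":[0,0,0],"gripper":0},
  {"linear":[0.0218,0.028,0],"turn":[0,0,0],"gripper":0},
  {"linear":[0.0218,0.028,0],"turn":[0,0,0],"gripper":0},
  {"linear":[0.0218,0.028,0],"turn":[0,0,0],"gripper":0},
  {"linear":[0.0218,0.028,0],"turn":[0,0,0],"gripper":0},
  {"linear":[0,0,0],"turn":[0,0,0],"gripper":0},
  {"linear":[0,0,0],"turn":[0,0,0],"gripper":0},
])

```text
clock: 5.78
tool_pos: [573.6, -355.1, 102.3]
orientation: [180.0, 0.0, 71.1]
wrist_force: [0.5, -0.1, -2.3]
opening: 0.467
grip_force: 41.5
```

Run:
```python
from h import *
s,M=st(); grab('wrist','w3'); s,M=st(); meas('w3')
t=s['tool_pos']; 
S=sel('w3',t[:2],45,70,132); print(len(S),S[:,2].max())
for z in range(60,145,5):
    k=(S[:,2]>z)&(S[:,2]<=z+5); print(z,k.sum(),S[k].mean(0).round(1) if k.any() else '')
go((573,-357.8,60))
```

```text
t 5.7833 pos [ 573.6 -355.1  102.3] rpy [1.7998e+02 1.0000e-02 7.1050e+01] open 0.467 grip 41.5 F [ 0.5 -0.1 -2.3] q [-42.  30.  80.  -0.  70. -23.]
t 5.8333 pos [ 572.3 -355.8  102.2] rpy [-1.7997e+02  2.0000e-02  7.0960e+01] open 0.461 grip 41.5 F [ 0.3 -0.4 -0.5] q [-42.  30.  80.  -0.  70. -23.]
collar 826 30.2 [ 574.5 -355.5   24.7] [ 574.6 -355.3   24.5]
disc [ 574.5 -352.1    9.5]
claws 1125 [ 617.1 -371.9] 1140 [ 532.3 -338.3] mid [ 574.7 -355.1] ang -21.7
6820 131.9988713951546
60 0 
65 0 
70 212 [ 578.6 -336.8   72.5]
75 232 [ 578.8 -336.8   77.5]
80 252 [ 578.  -336.7   82.5]
85 270 [ 578.6 -336.9   87.5]
90 306 [ 579.3 -337.    92.5]
95 322 [ 578.8 -336.9   97.6]
100 369 [ 579.1 -337.3  102.7]
105 550 [ 578.5 -339.7  107.7]
110 809 [ 577.6 -341.3  112.5]
115 997 [ 577.7 -341.4  117.5]
120 896 [ 577.4 -341.9  122.8]
125 1103 [ 577.8 -341.9  127.6]
130 502 [ 577.4 -342.6  131. ]
135 0 
140 0 
t 5.8333 pos [ 572.3 -355.8  102.2] rpy [-1.7997e+02  2.0000e-02  7.0960e+01] open 0.461 grip 41.5 F [ 0.3 -0.4 -0.5] q [-42.  30.  80.  -0.  70. -23.]
go (573, -357.8, 60) 2 rows of [-0.0008  0.0006  0.0211]
```

View pics/w3.png

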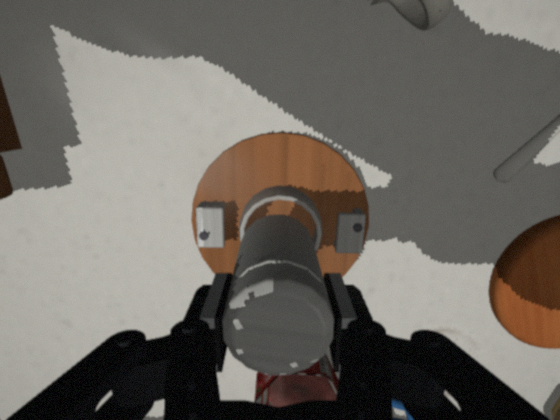

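The canister is held at (280,310), just short of over the collar (283,225). Next I fit the canister's circle against the collar in the same picture.

Run:
```python
from h import *
S=sel('w3',(573,-356),45,66,100)
for a,b in((40,60),(60,80),(80,100)):
    T=sel('w3',(573,-356),30,a,b); print(a,len(T),circ(T,20.5) if len(T)>20 else '')
s,M=st(); c=circ(sel('w3',(573,-356),30,55,90),20.5)[:2]
print('tool shift',(M.T@np.r_[np.array([574.55,-355.4])-c,0]).round(1))
```

```text
40 5 
60 819 [ 573.2 -353.2   20.5]
80 1150 [ 573.4 -353.3   20.5]
t 5.8333 pos [ 572.3 -355.8  102.2] rpy [-1.7997e+02  2.0000e-02  7.0960e+01] open 0.461 grip 41.5 F [ 0.3 -0.4 -0.5] q [-42.  30.  80.  -0.  70. -23.]
tool shift [-1.7  1.9 -0. ]
```

Request:
drive_tool([
  {"linear":[-0.0017,0.0019,0],"turn":[0,0,0],"gripper":0},
  {"linear":[0,0,0.012],"turn":[0,0,0],"gripper":0},
  {"linear":[0,0,0.012],"turn":[0,0,0],"gripper":0},
  {"linear":[0,0,0.006],"turn":[0,0,0],"gripper":0},
  {"linear":[0,0,0.006],"turn":[0,0,0],"gripper":0},
  {"linear":[0,0,0.004],"turn":[0,0,0],"gripper":0},
  {"linear":[0,0,0.003],"turn":[0,0,0],"gripper":0},
  {"linear":[0,0,0],"turn":[0,0,0],"gripper":0},
])

```text
clock: 6.5
tool_pos: [572.9, -358.1, 58.1]
orientation: [-179.9, -0.0, 70.9]
wrist_force: [0.4, -0.0, -2.4]
opening: 0.463
grip_force: 41.5
```

Run:
```python
from h import *
st()
```

```text
t 6.5 pos [ 572.9 -358.1   58.1] rpy [-1.7991e+02 -3.0000e-02  7.0870e+01] open 0.463 grip 41.5 F [ 0.4 -0.  -2.4] q [-42.  33.  81.  -0.  66. -23.]
```

Free entry. Lower the last few millimetres until contact.

Request:
drive_tool([
  {"linear":[0,0,0.002],"turn":[0,0,0],"gripper":0},
  {"linear":[0,0,0.0015],"turn":[0,0,0],"gripper":0},
  {"linear":[0,0,0],"turn":[0,0,0],"gripper":0},
  {"linear":[0,0,0],"turn":[0,0,0],"gripper":0},
])

```text
clock: 6.83
tool_pos: [573.5, -358.5, 55.9]
orientation: [180.0, 0.0, 70.9]
wrist_force: [-0.0, 0.2, -1.0]
opening: 0.466
grip_force: 41.6
```

Request:
drive_tool([
  {"linear":[0,0,0.001],"turn":[0,0,0],"gripper":0},
  {"linear":[0,0,0],"turn":[0,0,0],"gripper":0.65},
  {"linear":[0,0,0],"turn":[0,0,0],"gripper":0.65},
  {"linear":[0,0,0],"turn":[0,0,0],"gripper":1},
  {"linear":[0,0,0],"turn":[0,0,0],"gripper":1},
  {"linear":[0,0,-0.01],"turn":[0,0,0],"gripper":1},
  {"linear":[0,0,-0.03],"turn":[0,0,0],"gripper":1},
  {"linear":[0,0,-0.04],"turn":[0,0,0],"gripper":1},
  {"linear":[0,0,-0.04],"turn":[0,0,0],"gripper":1},
  {"linear":[0,0,-0.04],"turn":[0,0,0],"gripper":1},
  {"linear":[0,0,-0.04],"turn":[0,0,0],"gripper":1},
  {"linear":[0,0,0],"turn":[0,0,0],"gripper":1},
])

```text
clock: 7.83
tool_pos: [576.7, -361.3, 267.5]
orientation: [179.0, 0.4, 70.9]
wrist_force: [0.9, -0.5, 2.0]
opening: 1.002
grip_force: 0.0
```

Run:
```python
from h import *
st(); grab('wrist','w4')
T=sel('w4',(573,-356),40,80,97); S=sel('w4',(573,-356),40,38,80)
print('can top',T[:,2].mean(),((T.min(0)+T.max(0))/2).round(1),np.ptp(T,0).round(1),circ(S,20.5))
L=sel('w4',(573,-356),62,20,29); k=(L[:,:2]-[573.5,-356])@np.array([.93,-.37]); r=np.hypot(*(L[:,:2]-[573.5,-356]).T)>33
a,b=L[r&(k>0)][:,:2].mean(0),L[r&(k<0)][:,:2].mean(0); print('claw mid',(a+b)/2)
for f in('w4','w2','w1'):
    for z0,z1 in((62,70),(40,70)):
        H=sel(f,(418,-205),95,z0,z1); print(f,z0,len(H),H[:,2].mean().round(1) if len(H) else '',cv2.minAreaRect(H[:,:2].astype('float32')) if len(H)>5 else '')
```

```text
t 7.8333 pos [ 576.7 -361.3  267.5] rpy [179.01   0.42  70.88] open 1.002 grip 0.0 F [ 0.9 -0.5  2. ] q [-42.  23.  71.   0.  85. -23.]
can top 88.20862952427848 [ 573.1 -355.9   85.5] [40.  40.2 11.1] [ 572.8 -356.4   20.5]
claw mid [ 574.53203868 -355.28366528]
w4 62 4499 64.5 ((420.92041015625, -198.235595703125), (98.24948120117188, 35.862548828125), 75.4093017578125)
w4 40 9978 56.8 ((417.7181701660156, -211.34158325195312), (125.1749496459961, 90.37702941894531), 75.55693817138672)
w2 62 2593 64.5 ((416.03887939453125, -214.0888214111328), (66.12735748291016, 36.434593200683594), 74.07991027832031)
w2 40 6009 56.4 ((412.924072265625, -224.43695068359375), (97.82978057861328, 66.61043548583984), 75.39995574951172)
w1 62 2054 64.6 ((415.1724548339844, -215.8804931640625), (62.87586975097656, 35.28568649291992), 75.6478271484375)
w1 40 5178 55.5 ((418.7171936035156, -212.82525634765625), (128.8861083984375, 68.5564193725586), 67.4404067993164)
```

View pics/w4.png

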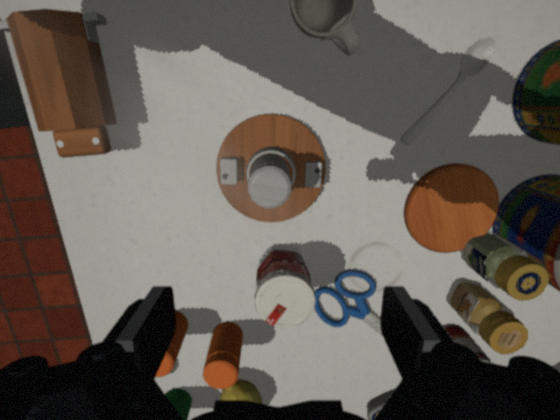

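The canister stands in the collar: centre within 1–2 mm, top at (270,180) in the picture. The cover's axis runs at 75.4° with its centre at about (418,-210). Next: move there, align yaw, and tilt 30° toward the mouth.

Run:
```python
from h import *
go((405,-260,220));
```

```text
t 7.8833 pos [ 575.8 -360.5  263.2] rpy [179.29   0.3   70.87] open 1.001 grip 0.0 F [-0.  -0.5 -0.1] q [-42.  23.  71.  -0.  85. -23.]
go (405, -260, 220) 5 rows of [ 0.0078 -0.039   0.0081]
```

Request:
drive_tool([
  {"linear":[0.0078,-0.039,0.0081],"turn":[0,0,-0.02],"gripper":1},
  {"linear":[0.0078,-0.039,0.0081],"turn":[0,0,-0.02],"gripper":1},
  {"linear":[0.0078,-0.039,0.0081],"turn":[0,0,-0.02],"gripper":1},
  {"linear":[0.0078,-0.039,0.0081],"turn":[0,0,-0.02],"gripper":1},
  {"linear":[0.0078,-0.039,0.0081],"turn":[0,0,-0.02],"gripper":1},
  {"linear":[0,0,0],"turn":[0,0.1334,0],"gripper":1},
  {"linear":[0,0,0],"turn":[0,0.1334,0],"gripper":1},
  {"linear":[0,0,0],"turn":[0,0.1334,0],"gripper":1},
  {"linear":[0,0,0],"turn":[0,0.1334,0],"gripper":1},
  {"linear":[0,0,0],"turn":[0,0.1334,0],"gripper":1},
  {"linear":[0,0,0],"turn":[0,0,0],"gripper":1},
  {"linear":[0,0,0],"turn":[0,0,0],"gripper":1},
])

```text
clock: 8.88
tool_pos: [398.3, -263.5, 213.1]
orientation: [-179.9, -30.0, 75.2]
wrist_force: [-0.4, -0.3, 0.5]
opening: 1.002
grip_force: 0.0
```

Run:
```python
from h import *
s,M=st(); grab('wrist','w5'); print(M.round(3))
for z0,z1 in((62,70),(40,70)):
    H=sel('w5',(418,-205),95,z0,z1); print(z0,len(H),cv2.minAreaRect(H[:,:2].astype('float32')))
g=np.array([420.8,-199.3,13]); go(g-100*M[:,2]); go(g)
```

```text
t 8.8833 pos [ 398.3 -263.5  213.1] rpy [-179.86  -30.01   75.2 ] open 1.002 grip 0.0 F [-0.4 -0.3  0.5] q [-61.   8. 100.  20.  95. -49.]
[[ 0.221  0.967  0.126]
 [ 0.837 -0.254  0.484]
 [ 0.5   -0.002 -0.866]]
62 4001 ((419.7615661621094, -198.31832885742188), (98.17012786865234, 35.8282585144043), 75.68485260009766)
40 8917 ((415.96734619140625, -211.31588745117188), (125.57361602783203, 91.2822494506836), 74.88744354248047)
t 8.9333 pos [ 398.7 -263.   213.8] rpy [-179.94  -29.94   75.32] open 1.0 grip 0.0 F [-0.4  0.6 -0.4] q [-61.   8. 100.  20.  95. -49.]
go [ 408.24740045 -247.71772772   99.59189273] 3 rows of [-0.014   0.0018  0.0359]
t 8.9333 pos [ 398.7 -263.   213.8] rpy [-179.94  -29.94   75.32] open 1.0 grip 0.0 F [-0.4  0.6 -0.4] q [-61.   8. 100.  20.  95. -49.]
go [ 420.8 -199.3   13. ] 6 rows of [-0.007   0.0009  0.0346]
```

Request:
drive_tool([
  {"linear":[-0.014,0.0018,0.0359],"turn":[0,0,0],"gripper":1},
  {"linear":[-0.014,0.0018,0.0359],"turn":[0,0,0],"gripper":1},
  {"linear":[-0.014,0.0018,0.0359],"turn":[0,0,0],"gripper":1},
  {"linear":[0,0,0.025],"turn":[0,0,0],"gripper":1},
  {"linear":[0,0,0.025],"turn":[0,0,0],"gripper":1},
  {"linear":[0,0,0.025],"turn":[0,0,0],"gripper":1},
  {"linear":[0,0,0.02],"turn":[0,0,0],"gripper":1},
  {"linear":[0,0,0.004],"turn":[0,0,0],"gripper":1},
  {"linear":[0,0,0],"turn":[0,0,0],"gripper":1},
])

```text
clock: 9.68
tool_pos: [420.9, -197.8, 14.0]
orientation: [-179.9, -30.0, 75.5]
wrist_force: [1.0, 0.1, -0.4]
opening: 0.996
grip_force: 0.0
```

Run:
```python
from h import *
go((420.8,-199.3,13),1)
```

```text
t 9.6833 pos [ 420.9 -197.8   14. ] rpy [-179.92  -30.02   75.49] open 0.996 grip 0.0 F [ 1.   0.1 -0.4] q [-56.  22. 109.  23.  71. -53.]
go (420.8, -199.3, 13) 1 rows of [-0.0018  0.0003  0.0002]
```

Close on the body, then lift.

Request:
drive_tool([
  {"linear":[0,0,0],"turn":[0,0,0],"gripper":0},
  {"linear":[0,0,0],"turn":[0,0,0],"gripper":0},
  {"linear":[0,0,0],"turn":[0,0,0],"gripper":0},
  {"linear":[0,0,0],"turn":[0,0,0],"gripper":0},
  {"linear":[0,0,0],"turn":[0,0,0],"gripper":0},
  {"linear":[0.0075,0,-0.013],"turn":[0,0,0],"gripper":0},
  {"linear":[0.0075,0,-0.013],"turn":[0,0,0],"gripper":0},
  {"linear":[0,0,0],"turn":[0,0,0],"gripper":0},
], squeeze=60)

```text
clock: 10.35
tool_pos: [422.4, -201.9, 46.7]
orientation: [179.7, -29.8, 75.5]
wrist_force: [-0.1, -0.2, -1.5]
opening: 0.766
grip_force: 67.2
```

Run:
```python
from h import *
s,M=st(); print('up',M[2].round(3))
```

```text
t 10.35 pos [ 422.4 -201.9   46.7] rpy [179.71 -29.8   75.48] open 0.766 grip 67.2 F [-0.1 -0.2 -1.5] q [-56.  18. 109.  23.  74. -52.]
up [ 0.497  0.004 -0.868]
```

Request:
drive_tool([
  {"linear":[-0.003,0.0108,-0.032],"turn":[0,0,0],"gripper":0},
  {"linear":[-0.003,0.0108,-0.032],"turn":[0,0,0],"gripper":0},
  {"linear":[-0.003,0.0108,-0.032],"turn":[0,0,0],"gripper":0},
  {"linear":[-0.003,0.0108,-0.032],"turn":[0,0,0],"gripper":0},
  {"linear":[0,0,0],"turn":[-0.0714,0,0.124],"gripper":0},
  {"linear":[0,0,0],"turn":[-0.0714,0,0.124],"gripper":0},
  {"linear":[0,0,0],"turn":[-0.0714,0,0.124],"gripper":0},
  {"linear":[0,0,0],"turn":[-0.0714,0,0.124],"gripper":0},
  {"linear":[0,0,0],"turn":[-0.0714,0,0.124],"gripper":0},
  {"linear":[0,0,0],"turn":[-0.0714,0,0.124],"gripper":0},
  {"linear":[0,0,0],"turn":[-0.0714,0,0.124],"gripper":0},
  {"linear":[0,0,0],"turn":[0,-0.1538,0],"gripper":0},
  {"linear":[0,0,0],"turn":[0,-0.1538,0],"gripper":0},
  {"linear":[0,0,0],"turn":[0,-0.1538,0],"gripper":0},
  {"linear":[0,0,0],"turn":[0,-0.1538,0],"gripper":0},
  {"linear":[0,0,0],"turn":[0,-0.1538,0],"gripper":0},
  {"linear":[0,0,0],"turn":[0,-0.1538,0],"gripper":0},
  {"linear":[0,0,0],"turn":[0,0,0],"gripper":0},
])

```text
clock: 11.85
tool_pos: [446.1, -280.5, 147.9]
orientation: [-179.9, 11.7, 30.6]
wrist_force: [1.1, 1.1, -2.5]
opening: 0.76
grip_force: 67.8
```

Run:
```python
from h import *
s,M=st(); print(M.round(3))
```

```text
t 11.85 pos [ 446.1 -280.5  147.9] rpy [-179.89   11.71   30.6 ] open 0.76 grip 67.8 F [ 1.1  1.1 -2.5] q [-39.  12.  99. -11.  74.  24.]
[[ 0.843  0.509 -0.176]
 [ 0.498 -0.861 -0.102]
 [-0.203 -0.002 -0.979]]
```

Request:
drive_tool([
  {"linear":[0,0,0],"turn":[0,-0.1533,0],"gripper":0},
  {"linear":[0,0,0],"turn":[0,-0.1533,0],"gripper":0},
  {"linear":[0,0,0],"turn":[0,-0.1533,0],"gripper":0},
  {"linear":[0,0,0],"turn":[0,-0.1533,0],"gripper":0},
  {"linear":[0,0,0],"turn":[0,-0.1533,0],"gripper":0},
  {"linear":[0,0,0],"turn":[0,-0.1533,0],"gripper":0},
  {"linear":[0,0,0],"turn":[0,-0.1533,0],"gripper":0},
  {"linear":[0,0,0],"turn":[0,0,0],"gripper":0},
  {"linear":[0,0,0],"turn":[0,0,0],"gripper":0},
])

```text
clock: 12.6
tool_pos: [443.0, -282.2, 146.0]
orientation: [-179.2, 59.7, 31.0]
wrist_force: [0.2, -0.1, -0.6]
opening: 0.762
grip_force: 67.9
```

Run:
```python
from h import *
s,M=st(); print(M.round(3)); grab('scene','s2'); grab('top','t2')
a=cv2.imread('pics/s2.png')[100:300,130:360]; cv2.imwrite('pics/s2c.png',cv2.resize(a,None,fx=3,fy=3))
for f in('s2','t2'):
    W,p=cloud(f); Q=W.reshape(-1,3)
    k=(np.hypot(Q[:,0]-440,Q[:,1]+290)<75)&(Q[:,2]>12)&(Q[:,2]<260); print(f,k.sum(),np.percentile(Q[k][:,2],[0,1,50,99]).round(1))
```

```text
t 12.6 pos [ 443.  -282.2  146. ] rpy [-179.17   59.73   31.01] open 0.762 grip 67.9 F [ 0.2 -0.1 -0.6] q [-23.  40.  79. -45. 102.  44.]
[[ 0.432  0.504 -0.748]
 [ 0.26  -0.863 -0.432]
 [-0.864 -0.007 -0.504]]
s2 1820 [ 92.7  95.9 167.8 220.8]
t2 1342 [ 98.1 105.1 195.4 225.5]
```

View pics/s2c.png

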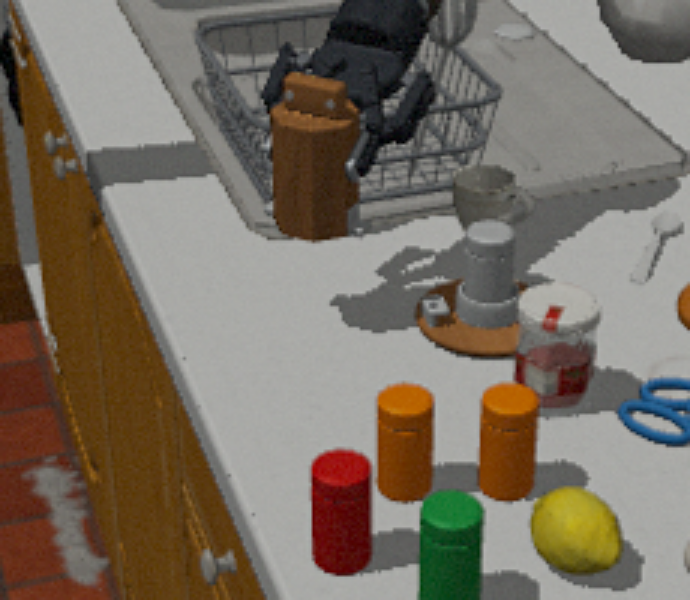

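The cover hangs upright, handle on top at (315,95) in the crop, mouth about 95 mm above the top. Lower it.

Request:
drive_tool([
  {"linear":[0.0173,0,0.0101],"turn":[0,0,0],"gripper":0},
  {"linear":[0.0173,0,0.0101],"turn":[0,0,0],"gripper":0},
  {"linear":[0.0173,0,0.0101],"turn":[0,0,0],"gripper":0},
  {"linear":[0.0173,0,0.0101],"turn":[0,0,0],"gripper":0},
  {"linear":[0.0052,0,0.003],"turn":[0,0,0],"gripper":0},
  {"linear":[0,0,0],"turn":[0,0,0],"gripper":0},
  {"linear":[0,0,0],"turn":[0,0,0],"gripper":0},
])

```text
clock: 13.28
tool_pos: [444.4, -283.4, 64.8]
orientation: [179.9, 59.7, 30.1]
wrist_force: [-0.0, -0.3, -1.6]
opening: 0.764
grip_force: 67.9
```

Run:
```python
from h import *
s,M=st(); print(M[2].round(3)); grab('scene','s3')
W,p=cloud('s3'); Q=W.reshape(-1,3)
k=(np.hypot(Q[:,0]-440,Q[:,1]+290)<70)&(Q[:,2]>3)&(Q[:,2]<260); q=Q[k]; print(np.percentile(q[:,2],[0,1,2,3,99,100]).round(1))
```

```text
t 13.2833 pos [ 444.4 -283.4   64.8] rpy [179.88  59.7   30.14] open 0.764 grip 67.9 F [-0.  -0.3 -1.6] q [-23.  47.  78. -44.  97.  49.]
[-0.863  0.001 -0.504]
[  3.1   3.9  14.3  15.7 140.2 142.3]
```

Request:
drive_tool([
  {"linear":[0.0052,0,0.003],"turn":[0,0,0],"gripper":0},
  {"linear":[0.0035,0,0.002],"turn":[0,0,0],"gripper":0},
  {"linear":[0.0017,0,0.001],"turn":[0,0,0],"gripper":0},
  {"linear":[0,0,0],"turn":[0,0,0],"gripper":0},
  {"linear":[0,0,0],"turn":[0,0,0],"gripper":0},
])

```text
clock: 13.75
tool_pos: [444.3, -282.6, 51.6]
orientation: [-180.0, 59.8, 30.3]
wrist_force: [1.8, 1.7, 3.0]
opening: 0.767
grip_force: 68.2
```

Request:
drive_tool([
  {"linear":[0.0017,0,0.001],"turn":[0,0,0],"gripper":0},
  {"linear":[0,0,0],"turn":[0,0,0],"gripper":0},
  {"linear":[0,0,0],"turn":[0,0,0],"gripper":0},
])

```text
clock: 14.0
tool_pos: [444.4, -282.5, 51.5]
orientation: [180.0, 60.0, 30.2]
wrist_force: [1.5, 4.8, 10.9]
opening: 0.766
grip_force: 69.1
```

Request:
drive_tool([
  {"linear":[0,0,0],"turn":[0,0,0],"gripper":0.85},
  {"linear":[0,0,0],"turn":[0,0,0],"gripper":0.9},
  {"linear":[0,0,0],"turn":[0,0,0],"gripper":1},
  {"linear":[0,0,0],"turn":[0,0,0],"gripper":1},
  {"linear":[0,0,-0.015],"turn":[0,0,0],"gripper":1},
  {"linear":[0,0,-0.03],"turn":[0,0,0],"gripper":1},
  {"linear":[0,0,-0.04],"turn":[0,0,0],"gripper":1},
  {"linear":[0,0,-0.04],"turn":[0,0,0],"gripper":1},
  {"linear":[-0.02,0,-0.035],"turn":[0,0,0],"gripper":1},
  {"linear":[-0.035,0,-0.02],"turn":[0,0,0],"gripper":1},
  {"linear":[-0.035,0,-0.02],"turn":[0,0,0],"gripper":1},
  {"linear":[-0.035,0,-0.02],"turn":[0,0,0],"gripper":1},
  {"linear":[0,0,0],"turn":[0,0,0],"gripper":1},
])

```text
clock: 15.08
tool_pos: [556.3, -219.2, 277.2]
orientation: [178.7, 59.3, 29.1]
wrist_force: [1.2, 0.1, 2.3]
opening: 0.999
grip_force: 0.0
```

```bash
cat >> h.py <<'E'
def cov(f,c=(440,-290),z0=100):
    T=sel(f,c,60,z0+18,z0+40); 
    if len(T)>20: print(f,'handle',len(T),T[:,2].max().round(1),np.median(T[:,2]).round(1),cv2.minAreaRect(T[T[:,2]>np.percentile(T[:,2],60)-3][:,:2].astype('float32')))
    for a,b in((z0-8,z0+6),(0,20)):
        B=sel(f,c,60,max(a,4),b)
        if len(B)>20: print('  z',a,b,len(B),cv2.minAreaRect(B[:,:2].astype('float32')))
E
python3 - <<'E'
from h import *
s,M=st(); grab('scene','s4'); grab('top','t4')
for f in('s4','t4'): cov(f)
E
```

```text
t 15.0833 pos [ 556.3 -219.2  277.2] rpy [178.67  59.31  29.12] open 0.999 grip 0.0 F [1.2 0.1 2.3] q [-15.  45.  54. -45. 120.  36.]
s4 handle 111 128.8 124.2 ((458.84527587890625, -277.6492004394531), (21.680513381958008, 49.39350509643555), 31.847362518310547)
  z 92 106 242 ((454.01226806640625, -285.34967041015625), (57.094276428222656, 68.35155487060547), 63.19220733642578)
  z 0 20 191 ((444.8517761230469, -293.5780029296875), (75.20323944091797, 90.11192321777344), 48.47224044799805)
t4 handle 163 130.7 126.0 ((461.14605712890625, -273.7162780761719), (17.591896057128906, 49.43241500854492), 31.314992904663086)
  z 92 106 439 ((461.0945129394531, -274.0276184082031), (65.28179168701172, 65.8511734008789), 27.655214309692383)
  z 0 20 85 ((439.3199462890625, -291.50836181640625), (87.70903778076172, 110.73143005371094), 22.300682067871094)
```

Standing: handle top z≈126, bar centred near (460,-275), long side at 121°. Now the tool goes back to vertical and turns to take the bar across its thickness.

Request:
drive_tool([
  {"linear":[0,0,0],"turn":[0,0.1481,0],"gripper":1},
  {"linear":[0,0,0],"turn":[0,0.1481,0],"gripper":1},
  {"linear":[0,0,0],"turn":[0,0.1481,0],"gripper":1},
  {"linear":[0,0,0],"turn":[0,0.1481,0],"gripper":1},
  {"linear":[0,0,0],"turn":[0,0.1481,0],"gripper":1},
  {"linear":[0,0,0],"turn":[0,0.1481,0],"gripper":1},
  {"linear":[0,0,0],"turn":[0,0.1481,0],"gripper":1},
  {"linear":[0,0,0],"turn":[0,0.1481,0],"gripper":1},
  {"linear":[0,0,0],"turn":[0,0.1481,0],"gripper":1},
  {"linear":[0,0,0],"turn":[0,0,-0.156],"gripper":1},
  {"linear":[0,0,0],"turn":[0,0,-0.156],"gripper":1},
  {"linear":[0,0,0],"turn":[0,0,-0.156],"gripper":1},
  {"linear":[0,0,0],"turn":[0,0,-0.156],"gripper":1},
  {"linear":[0,0,0],"turn":[0,0,-0.156],"gripper":1},
  {"linear":[0,0,0],"turn":[0,0,-0.156],"gripper":1},
  {"linear":[0,0,0],"turn":[0,0,-0.156],"gripper":1},
  {"linear":[0,0,0],"turn":[0,0,0],"gripper":1},
])

```text
clock: 16.6
tool_pos: [553.1, -218.0, 264.9]
orientation: [-179.9, -0.3, 79.6]
wrist_force: [-0.3, -0.6, 0.3]
opening: 0.997
grip_force: 0.0
```

Run:
```python
from h import *
go((460,-276,300))
```

```text
t 16.6 pos [ 553.1 -218.   264.9] rpy [-179.85   -0.26   79.57] open 0.997 grip 0.0 F [-0.3 -0.6  0.3] q [-33.  11.  86.   0.  84. -23.]
go (460, -276, 300) 3 rows of [-0.0246 -0.0271 -0.0117]
```

Request:
drive_tool([
  {"linear":[-0.0246,-0.0271,-0.0117],"turn":[0,0,0],"gripper":1},
  {"linear":[-0.0246,-0.0271,-0.0117],"turn":[0,0,0],"gripper":1},
  {"linear":[-0.0246,-0.0271,-0.0117],"turn":[0,0,0],"gripper":1},
  {"linear":[0,0,0],"turn":[0,0,-0.1545],"gripper":1},
  {"linear":[0,0,0],"turn":[0,0,-0.1545],"gripper":1},
  {"linear":[0,0,0],"turn":[0,0,-0.1545],"gripper":1},
  {"linear":[0,0,0],"turn":[0,0,-0.1545],"gripper":1},
  {"linear":[0,0,0],"turn":[0,0,-0.1545],"gripper":1},
  {"linear":[0,0,0],"turn":[0,0,-0.1545],"gripper":1},
  {"linear":[0,0,0],"turn":[0,0,0],"gripper":0.6},
  {"linear":[0,0,0],"turn":[0,0,0],"gripper":0.6},
])

```text
clock: 17.52
tool_pos: [460.2, -275.9, 301.1]
orientation: [179.9, -0.2, 120.8]
wrist_force: [0.2, -0.8, -1.1]
opening: 0.751
grip_force: 0.0
```

Run:
```python
from h import *
s,M=st(); grab('wrist','w6'); cov('w6',(459,-276))
T=sel('w6',(459,-276),60,120,130); print(((T.max(0)+T.min(0))/2).round(1),np.median(T,0).round(1))
```

```text
t 17.5167 pos [ 460.2 -275.9  301.1] rpy [179.87  -0.19 120.81] open 0.751 grip 0.0 F [ 0.2 -0.8 -1.1] q [-44.   1.  92.   0.  87. -75.]
w6 handle 1013 126.9 124.4 ((458.42767333984375, -273.6369323730469), (17.747535705566406, 48.89176559448242), 30.25252342224121)
  z 92 106 2594 ((458.7817077636719, -274.0118408203125), (66.14643859863281, 66.07481384277344), 74.81218719482422)
  z 0 20 226 ((443.5921630859375, -247.97389221191406), (63.962890625, 30.461963653564453), 30.06586456298828)
[ 458.5 -273.4  123.5] [ 458.1 -272.9  124.4]
```

View pics/w6.png

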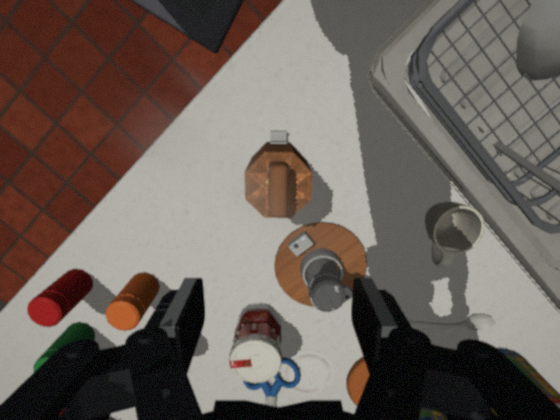

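Cover upright with bar at (279,185), matching the tool yaw. Descend, grip the handle, raise a little.

Run:
```python
from h import *
go((458.5,-273.7,120),6); go((458.5,-273.7,101),6)
```

```text
t 17.5667 pos [ 460.2 -276.   301.3] rpy [ 1.7987e+02 -1.6000e-01  1.2085e+02] open 0.661 grip 0.0 F [-0.3 -0.7 -0.2] q [-44.   1.  92.   0.  87. -75.]
go (458.5, -273.7, 120) 6 rows of [ 0.0004 -0.0001  0.0302]
t 17.5667 pos [ 460.2 -276.   301.3] rpy [ 1.7987e+02 -1.6000e-01  1.2085e+02] open 0.661 grip 0.0 F [-0.3 -0.7 -0.2] q [-44.   1.  92.   0.  87. -75.]
go (458.5, -273.7, 101) 6 rows of [ 0.0004 -0.0001  0.0334]
```

Request:
drive_tool([
  {"linear":[0.0004,-0.0001,0.0302],"turn":[0,0,0.002],"gripper":0.6},
  {"linear":[0.0004,-0.0001,0.0302],"turn":[0,0,0.002],"gripper":0.6},
  {"linear":[0.0004,-0.0001,0.0302],"turn":[0,0,0.002],"gripper":0.6},
  {"linear":[0.0004,-0.0001,0.0302],"turn":[0,0,0.002],"gripper":0.6},
  {"linear":[0.0004,-0.0001,0.0302],"turn":[0,0,0.002],"gripper":0.6},
  {"linear":[0.0004,-0.0001,0.0302],"turn":[0,0,0.002],"gripper":0.6},
  {"linear":[0,0,0.01],"turn":[0,0,0],"gripper":0.6},
  {"linear":[0,0,0.009],"turn":[0,0,0],"gripper":0.6},
  {"linear":[0,0,0],"turn":[0,0,0],"gripper":0.6},
  {"linear":[0,0,0],"turn":[0,0,0],"gripper":0},
  {"linear":[0,0,0],"turn":[0,0,0],"gripper":0},
  {"linear":[0,0,0],"turn":[0,0,0],"gripper":0},
  {"linear":[0,0,0],"turn":[0,0,0],"gripper":0},
  {"linear":[0,0,0],"turn":[0,0,0],"gripper":0},
  {"linear":[0,0,0],"turn":[0,0,0],"gripper":0},
], squeeze=70)

```text
clock: 18.82
tool_pos: [460.6, -275.2, 104.5]
orientation: [179.8, 0.2, 120.6]
wrist_force: [1.0, 0.5, 6.8]
opening: 0.196
grip_force: 70.3
```

Run:
```python
from h import *
st()
```

```text
t 18.8167 pos [ 460.6 -275.2  104.5] rpy [179.76   0.19 120.61] open 0.196 grip 70.3 F [1.  0.5 6.8] q [-44.  11. 105.   0.  64. -75.]
```

Request:
drive_tool([
  {"linear":[0,0,-0.015],"turn":[0,0,0],"gripper":0},
  {"linear":[0,0,-0.025],"turn":[0,0,0],"gripper":0},
  {"linear":[0,0,-0.025],"turn":[0,0,0],"gripper":0},
  {"linear":[0,0,-0.025],"turn":[0,0,0],"gripper":0},
  {"linear":[0,0,-0.025],"turn":[0,0,0],"gripper":0},
  {"linear":[0,0,0],"turn":[0,0,0.1519],"gripper":0},
  {"linear":[0,0,0],"turn":[0,0,0.1519],"gripper":0},
  {"linear":[0,0,0],"turn":[0,0,0.1519],"gripper":0},
  {"linear":[0,0,0],"turn":[0,0,0.1519],"gripper":0},
  {"linear":[0,0,0],"turn":[0,0,0.1519],"gripper":0},
  {"linear":[0,0,0],"turn":[0,0,0.1519],"gripper":0},
  {"linear":[0,0,0],"turn":[0,0,0.1519],"gripper":0},
  {"linear":[0,0,0],"turn":[0,0,0.1519],"gripper":0},
  {"linear":[0,0,0],"turn":[0,0,0.1519],"gripper":0},
  {"linear":[0,0,0],"turn":[0,0,0.1519],"gripper":0},
  {"linear":[0,0,0],"turn":[0,0,0.1519],"gripper":0},
  {"linear":[0,0,0],"turn":[0,0,0.1519],"gripper":0},
  {"linear":[0,0,0],"turn":[0,0,0],"gripper":0},
])

```text
clock: 20.32
tool_pos: [458.7, -274.1, 217.1]
orientation: [-179.9, -0.2, 38.4]
wrist_force: [0.7, -0.5, -1.9]
opening: 0.192
grip_force: 69.1
```

Run:
```python
from h import *
go((573.6,-356,222))
```

```text
t 20.3167 pos [ 458.7 -274.1  217.1] rpy [-1.7994e+02 -1.6000e-01  3.8410e+01] open 0.192 grip 69.1 F [ 0.7 -0.5 -1.9] q [-44.   4.  99.   0.  77.   8.]
go (573.6, -356, 222) 4 rows of [ 0.0098  0.0339 -0.0012]
```

Request:
drive_tool([
  {"linear":[0.0078,0.0271,-0.001],"turn":[0,0,0],"gripper":0},
  {"linear":[0.0078,0.0271,-0.001],"turn":[0,0,0],"gripper":0},
  {"linear":[0.0078,0.0271,-0.001],"turn":[0,0,0],"gripper":0},
  {"linear":[0.0078,0.0271,-0.001],"turn":[0,0,0],"gripper":0},
  {"linear":[0.0078,0.0271,-0.001],"turn":[0,0,0],"gripper":0},
  {"linear":[0,0,0],"turn":[0,0,0],"gripper":0},
  {"linear":[0,0,0],"turn":[0,0,0],"gripper":0},
  {"linear":[0,0,0],"turn":[0,0,0],"gripper":0},
])

```text
clock: 20.98
tool_pos: [573.4, -355.4, 221.8]
orientation: [-179.9, -0.1, 38.7]
wrist_force: [0.3, -0.4, -2.6]
opening: 0.192
grip_force: 69.5
```

Run:
```python
from h import *
s,M=st(); grab('wrist','w7'); grab('top','t7'); grab('scene','s7'); s,M=st()
c=np.array([574,-355.5])
for f in('w7','t7','s7'):
    for a,b in((205,214),(120,140),(140,160),(160,180),(180,200)):
        B=sel(f,c,52,a,b)
        if len(B)>30:
            q=(B[:,:2]-c)@M[:2,:2]  # tool x,y coords rel c
            print(f,a,len(B),'rel tool x',np.percentile(q[:,0],[1,50,99]).round(1),'y',np.percentile(q[:,1],[1,99]).round(1))
    D=sel(f,c,70,7,12); q=(D[:,:2]-c)
    e=[(t,np.percentile(q@np.array([np.cos(np.radians(t)),np.sin(np.radians(t))]),99.5).round(1)) for t in range(0,360,30)]; print(' disc extents',e)
```

```text
t 20.9833 pos [ 573.4 -355.4  221.8] rpy [-1.7988e+02 -1.5000e-01  3.8700e+01] open 0.192 grip 69.5 F [ 0.3 -0.4 -2.6] q [-42.  24.  74.   0.  82.   9.]
t 21.1333 pos [ 573.3 -355.3  222.7] rpy [-1.7997e+02 -1.6000e-01  3.8640e+01] open 0.19 grip 69.5 F [-0.5 -0.5 -1.8] q [-42.  24.  74.   0.  82.   9.]
w7 205 3004 rel tool x [-13.6  17.6  34. ] y [-32.9  31.9]
w7 120 1043 rel tool x [15.9 36.  47.3] y [-32.1  30.1]
w7 140 617 rel tool x [15.1 33.9 34.4] y [-32.9  31.3]
w7 160 795 rel tool x [15.1 33.7 34.3] y [-32.7  31.7]
w7 180 1095 rel tool x [15.  33.6 34.2] y [-32.9  31.3]
 disc extents [(0, np.float64(61.0)), (30, np.float64(60.7)), (60, np.float64(60.3)), (90, np.float64(59.8)), (120, np.float64(59.3)), (150, np.float64(58.1)), (180, np.float64(46.0)), (210, np.float64(22.2)), (240, np.float64(40.3)), (270, np.float64(57.0)), (300, np.float64(60.7)), (330, np.float64(60.8))]
t7 120 73 rel tool x [-43.1 -33.3  -3.8] y [-33.   13.3]
t7 140 39 rel tool x [-31.7 -26.7   0.1] y [-33.   20.1]
t7 160 37 rel tool x [-30.8 -27.4  -5.9] y [-32.9  19.7]
t7 180 37 rel tool x [-31.  -28.3
[... 233 characters left out ...]
 (240, np.float64(59.8)), (270, np.float64(61.9)), (300, np.float64(61.8)), (330, np.float64(61.8))]
s7 205 108 rel tool x [-36.5 -27.2   3.4] y [-32.2  33.6]
s7 120 236 rel tool x [-48.3 -29.3  14.3] y [-30.7  33.7]
s7 140 218 rel tool x [-36.6 -28.1   7.2] y [-31.1  33.7]
s7 160 225 rel tool x [-36.5 -27.5  12.3] y [-31.1  33.7]
s7 180 234 rel tool x [-36.6 -27.9   9.5] y [-31.9  33.6]
 disc extents [(0, np.float64(55.2)), (30, np.float64(58.1)), (60, np.float64(56.2)), (90, np.float64(59.7)), (120, np.float64(57.7)), (150, np.float64(59.3)), (180, np.float64(61.6)), (210, np.float64(63.8)), (240, np.float64(64.9)), (270, np.float64(59.4)), (300, np.float64(41.6)), (330, np.float64(39.7))]
```

View pics/w7.png

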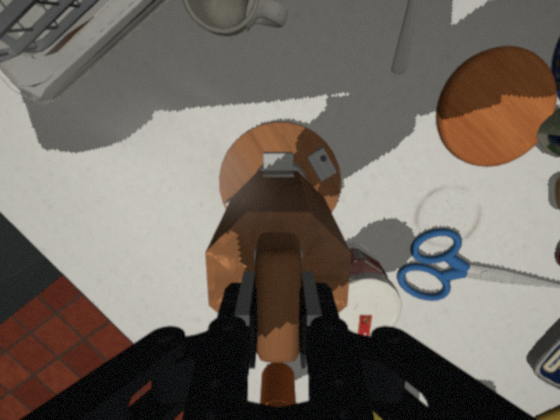

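Cover over the base, ear at (280,160) between the claws (visible claw at (320,163)). Shift +1.2 mm along tool y and lower to just above the collar.

Request:
drive_tool([
  {"linear":[0,0.0012,0],"turn":[0,0,0],"gripper":0},
  {"linear":[0,0,0.012],"turn":[0,0,0],"gripper":0},
  {"linear":[0,0,0.015],"turn":[0,0,0],"gripper":0},
  {"linear":[0,0,0.015],"turn":[0,0,0],"gripper":0},
  {"linear":[0,0,0.015],"turn":[0,0,0],"gripper":0},
  {"linear":[0,0,0.015],"turn":[0,0,0],"gripper":0},
  {"linear":[0,0,0.009],"turn":[0,0,0],"gripper":0},
  {"linear":[0,0,0],"turn":[0,0,0],"gripper":0},
  {"linear":[0,0,0],"turn":[0,0,0],"gripper":0},
])

```text
clock: 21.88
tool_pos: [574.4, -356.3, 140.6]
orientation: [-179.9, -0.2, 38.6]
wrist_force: [1.0, -1.3, -2.3]
opening: 0.195
grip_force: 69.5
```

Run:
```python
from h import *
s,M=st(); grab('wrist','w8'); c=np.array([574,-355.5])
B=sel('w8',c,52,50,118); q=(B[:,:2]-c)@M[:2,:2]; print('cover x',np.percentile(q[:,0],[50,90]).round(1),'y',np.percentile(q[:,1],[1,99]).round(1))
D=sel('w8',c,70,7,12)[:,:2]-c
A=[];b=[]
for t in range(-50,130,10):
    u=np.array([np.cos(np.radians(t)),np.sin(np.radians(t))]); A.append([*u,1]); b.append(np.percentile(D@u,99.7))
z=np.linalg.lstsq(np.array(A),np.array(b),rcond=None)[0]; print('base',z.round(1),'in tool',(z[:2]@M[:2,:2]).round(1))
L=sel('w8',c,62,20,29)[:,:2]-c; L=L[np.hypot(*L.T)>34]; print(len(L),(L.mean(0)+c).round(1))
```

```text
t 21.8833 pos [ 574.4 -356.3  140.6] rpy [-1.7989e+02 -1.5000e-01  3.8590e+01] open 0.195 grip 69.5 F [ 1.  -1.3 -2.3] q [-42.  28.  78.   0.  74.   9.]
cover x [33.9 34.4] y [-31.5  32.7]
base [ 0.9 -0.3 60.5] in tool [0.5 0.8]
963 [ 613.  -369.7]
```

Request:
drive_tool([
  {"linear":[-0.0003,0,0.004],"turn":[0,0,0],"gripper":0},
  {"linear":[0,0,0.004],"turn":[0,0,0],"gripper":0},
  {"linear":[0,0,0.004],"turn":[0,0,0],"gripper":0},
  {"linear":[0,0,0],"turn":[0,0,0],"gripper":0},
  {"linear":[0,0,0],"turn":[0,0,0],"gripper":0},
])

```text
clock: 22.35
tool_pos: [574.4, -356.6, 128.8]
orientation: [-179.9, -0.2, 38.6]
wrist_force: [-0.0, -0.1, -2.4]
opening: 0.195
grip_force: 69.5
```

Request:
drive_tool([
  {"linear":[0,0,0.005],"turn":[0,0,0],"gripper":0},
  {"linear":[0,0,0.005],"turn":[0,0,0],"gripper":0},
  {"linear":[0,0,0.002],"turn":[0,0,0],"gripper":0},
  {"linear":[0,0,0.001],"turn":[0,0,0],"gripper":0},
  {"linear":[0,0,0],"turn":[0,0,0],"gripper":0},
  {"linear":[0,0,0],"turn":[0,0,0],"gripper":0},
])

```text
clock: 22.85
tool_pos: [574.6, -356.8, 116.2]
orientation: [-180.0, -0.2, 38.6]
wrist_force: [0.2, 0.5, -1.4]
opening: 0.192
grip_force: 69.5
```

Request:
drive_tool([
  {"linear":[0,0,0.0015],"turn":[0,0,0],"gripper":0},
  {"linear":[0,0,0.001],"turn":[0,0,0],"gripper":0},
  {"linear":[0,0,0],"turn":[0,0,0],"gripper":0},
  {"linear":[0,0,0],"turn":[0,0,0],"gripper":0},
])

```text
clock: 23.18
tool_pos: [575.1, -357.0, 114.6]
orientation: [180.0, -0.2, 38.6]
wrist_force: [0.1, 0.6, 2.5]
opening: 0.196
grip_force: 70.1
```

Seated on the base. Turn clockwise.

Request:
drive_tool([
  {"linear":[0,0,0],"turn":[0,0,0.08],"gripper":0},
  {"linear":[0,0,0],"turn":[0,0,0.1],"gripper":0},
  {"linear":[0,0,0],"turn":[0,0,0.1],"gripper":0},
  {"linear":[0,0,0],"turn":[0,0,0.1],"gripper":0},
  {"linear":[0,0,0],"turn":[0,0,0.1],"gripper":0},
  {"linear":[0,0,0],"turn":[0,0,0.1],"gripper":0},
  {"linear":[0,0,0],"turn":[0,0,0],"gripper":0},
  {"linear":[0,0,0],"turn":[0,0,0],"gripper":0},
])

```text
clock: 23.85
tool_pos: [574.7, -357.5, 114.5]
orientation: [-180.0, -0.1, 12.6]
wrist_force: [-1.6, -1.2, 3.7]
opening: 0.194
grip_force: 70.3
```

Run:
```python
from h import *
s,M=st(); print(s['ft_torque'].round(2))
```

```text
t 23.85 pos [ 574.7 -357.5  114.5] rpy [-1.7999e+02 -1.4000e-01  1.2600e+01] open 0.194 grip 70.3 F [-1.6 -1.2  3.7] q [-42.  30.  79.   0.  71.  35.]
[-0.31  0.42 -0.09]
```

34° to go.

Request:
drive_tool([
  {"linear":[0,0,0],"turn":[0,0,0.1],"gripper":0},
  {"linear":[0,0,0],"turn":[0,0,0.1],"gripper":0},
  {"linear":[0,0,0],"turn":[0,0,0.1],"gripper":0},
  {"linear":[0,0,0],"turn":[0,0,0.1],"gripper":0},
  {"linear":[0,0,0],"turn":[0,0,0.1],"gripper":0},
  {"linear":[0,0,0],"turn":[0,0,0.1],"gripper":0},
  {"linear":[0,0,0],"turn":[0,0,0.06],"gripper":0},
  {"linear":[0,0,0],"turn":[0,0,0],"gripper":0},
  {"linear":[0,0,0],"turn":[0,0,0],"gripper":0},
])

```text
clock: 24.6
tool_pos: [574.8, -357.3, 114.5]
orientation: [-179.9, -0.1, -17.1]
wrist_force: [-1.0, -1.2, 5.2]
opening: 0.193
grip_force: 70.5
```

Run:
```python
from h import *
s,M=st(); print(s['ft_torque'].round(2))
```

```text
t 24.6 pos [ 574.8 -357.3  114.5] rpy [-1.799e+02 -1.200e-01 -1.706e+01] open 0.193 grip 70.5 F [-1.  -1.2  5.2] q [-42.  30.  79.   0.  71.  65.]
[-0.36  0.47 -0.09]
```

Now the last 4–5° to the stops, watching the moment.

Request:
drive_tool([
  {"linear":[0,0,0],"turn":[0,0,0.05],"gripper":0},
  {"linear":[0,0,0],"turn":[0,0,0.05],"gripper":0},
  {"linear":[0,0,0],"turn":[0,0,0.02],"gripper":0},
  {"linear":[0,0,0],"turn":[0,0,0],"gripper":0},
  {"linear":[0,0,0],"turn":[0,0,0],"gripper":0},
])

```text
clock: 25.02
tool_pos: [575.4, -356.5, 114.5]
orientation: [-179.8, -0.1, -22.3]
wrist_force: [0.5, 1.4, 5.1]
opening: 0.198
grip_force: 70.7
```

Run:
```python
from h import *
s,M=st(); print(s['ft_torque'].round(2))
```

```text
t 25.0167 pos [ 575.4 -356.5  114.5] rpy [-1.7983e+02 -1.3000e-01 -2.2350e+01] open 0.198 grip 70.7 F [0.5 1.4 5.1] q [-42.  30.  79.   0.  71.  70.]
[0.06 0.14 0.77]
```

The moment has risen to 0.8 N·m, so the ears are at the stops. Release and lift.

Request:
drive_tool([
  {"linear":[0,0,0],"turn":[0,0,0],"gripper":0.35},
  {"linear":[0,0,0],"turn":[0,0,0],"gripper":0.5},
  {"linear":[0,0,0],"turn":[0,0,0],"gripper":0.6},
  {"linear":[0,0,-0.01],"turn":[0,0,0],"gripper":0.6},
  {"linear":[0,0,-0.025],"turn":[0,0,0],"gripper":0.6},
  {"linear":[0,0,-0.04],"turn":[0,0,0],"gripper":0.6},
  {"linear":[0,0,-0.04],"turn":[0,0,0],"gripper":0.6},
  {"linear":[0,0,-0.04],"turn":[0,0,0],"gripper":0.6},
  {"linear":[0,0,0],"turn":[0,0,0],"gripper":0.6},
  {"linear":[0,0,0],"turn":[0,0,0],"gripper":0.6},
])

```text
clock: 25.85
tool_pos: [575.8, -358.3, 273.8]
orientation: [-180.0, -0.5, -22.6]
wrist_force: [0.6, -0.3, -1.4]
opening: 0.601
grip_force: 0.0
```

Run:
```python
from h import *
s,M=st(); grab('wrist','w9'); c=(574,-355.5)
T=sel('w9',c,45,128,142); print('handle',T[:,2].max(),np.median(T[:,2]),cv2.minAreaRect(T[:,:2].astype('float32')))
B=sel('w9',c,45,100,112); print('top',np.median(B[:,2]),cv2.minAreaRect(B[:,:2].astype('float32')))
```

```text
t 25.85 pos [ 575.8 -358.3  273.8] rpy [-179.99   -0.51  -22.6 ] open 0.601 grip 0.0 F [ 0.6 -0.3 -1.4] q [-42.  23.  70.   0.  87.  70.]
handle 136.79370187505816 134.37334498822227 ((577.5802612304688, -357.2378845214844), (18.03860092163086, 48.939674377441406), 67.7237319946289)
top 106.77205062727654 ((577.0020141601562, -357.01025390625), (65.80271911621094, 66.16605377197266), 68.42711639404297)
```

View pics/w9.png

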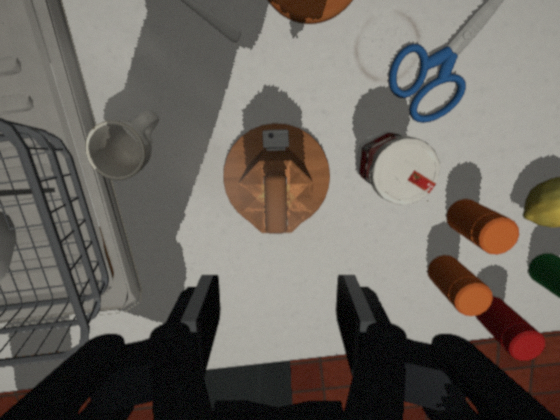

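The picture shows the cover centred on the base, its bar at (275,190) along the claw line (−22.3° against −21.6°), with the claw at (276,140) covering the ear. The cup and jar are undisturbed. Hand in.

```bash
python3 -c "
from plant import env
print(env.sign_off())"
```

```text
the job is handed in; nothing more can be done
None
```

The job is handed in: the canister stands in the collar and the cover is over it, turned clockwise until both ears met the stops under the claws and then let go, with about 26 s of the 70 s used and the cup and jar left in place; the hand-in returned no verdict.

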